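# Gauge a batten against the flip stop of a cut-off board

## Task

Set the oak batten up for its cut: flip the yellow stop leaf fully down onto the fence, bring the batten flat against the fence and slide it along until its end butts on the leaf and has pushed the loose stop head back hard onto its set screw, and hold it pressed there for a moment, firmly but gently. Then flip the leaf fully up out of the way again, leaving the batten exactly where it was gauged, flat on the fence, and let go; do not disturb the other things lying about.

Things in the scene. Friction and masses are not known exactly. Their poses are not given: they have to be found in the camera images.
- saw_board: Fixed plywood cut-off board, 220 (x from -120 to +100) x 560 (y, centred) x 15 mm, on the bench; origin on its underside. An aluminium fence, 25 mm thick, its top 60 mm above the bench, runs all along y: its front face, towards the robot, is the plane x = +50 mm. The batten lies on the bed (z = 15 mm) before it. A thin black line at y = 0 marks the saw cut.
- stop_hinge (a point): Hinge axis (along y; axes as the board's) of the flip stop, at mid-width of the yellow leaf, 76 mm above the bench, 12.5 mm behind the fence's front face. The dark stop head carries it; two lugs at y -20 to -13 and +43 to +50 mm from here rise 7 mm above the axis. On the axis turns an L-shaped crank: yellow leaf and, at right angles, handle post. Moves with the stop head.
- leaf_tip (a point): Outer end of the leaf's bar, on its centre line, 60 mm from the hinge axis; moves with the leaf. Down: the bar (16 mm wide in y, 12 mm thick) is level to -x over the fence, and a plate 16 mm thick (y), 40 mm wide (20 to 60 mm from the axis) hangs from it to 58 mm below the axis, before the fence, 3 mm above the bed. Up: bar upright over the fence, plate pointing to -x above the bed.
- handle_ball (a point): Centre of the red ball (18 mm diameter) at the end of the handle, a steel post of 12 mm diameter; 52 mm from the hinge axis and 32 mm to +y of the leaf's middle; moves with the leaf. Leaf down: the post stands straight up from the axis. Leaf up: the post lies level and points to +x, behind the fence.
- flip_leaf (a joint): Leaf angle, rad: 0 = fully down, at its end stop; 1.57 = bar upright; 1.75 = fully up, leaning slightly back, at its end stop. The hinge is stiff, about 0.2 N m: the leaf stays where it is left. To lower, push the upright bar over to -x, then press it down; to raise, push the upright post over to +x, then press it down. Fully down: below 0.04; fully up: above 1.45.
- stop_corner (a point): Point of the stop head, on the fence's face at bed height, in the plane of the leaf's gauging face (its -y side when down); axes as the board's. The batten's +y end meets the leaf here. The head slides to +y on the fence with 3 to 30 mm of unknown play, at 3 to 4 N, then seats hard on its brass set screw, and stays. Seat it with 8 to 12 N; over 16 N spoils the setting.
- batten_mid (a point): Centre of the loose oak batten, 45 (x) x 150 (y) x 30 mm high, about 0.18 kg, lying on the board's bed in front of the fence on the -y side of the stop, at first skewed and away from the fence. z up, y along its length. It slides easily; it can be pushed with closed fingers on its front side and on its -y end.
- offcut: Loose pale wood offcut 45 x 60 x 30 mm on the bed near its front left corner; leave alone. Origin at the centre of its underside.
- glue_jar: Loose amber jar with white cap, 64 mm diameter, 85 mm high, standing on the bench to the right of the board; leave alone. Origin at the centre of its underside.
- hammer: Loose hammer lying on the bench to the left of the board; leave alone.
- tape_measure: Loose orange tape measure 60 x 65 x 32 mm, on the bench just behind the board; leave alone. Origin at the centre of its underside.
Things that resemble listed ones, but are neither listed nor needed, are in the scene too. Of the things like the part that bears batten_mid, leave any that is orange or red; of the rest the larger one is meant.

How it is judged:
By the outcome, as a careful person would: the job done as asked, in the order asked, and still so for the second after the job is handed in, with the robot touching nothing.
It also fails if it takes over 72 s, if anything falls off the work surface, if the arm or the gripper's body presses on something with over 40 N, if the wrist force passes 120 N, or if a joint passes its speed limit or range.

## Robot

A 6-joint arm with a two-finger parallel gripper is mounted at the origin on the work surface. World frame = base frame: x ahead of the robot, y to its left, z up, the work surface at z = 0. Lengths are in m, angles in rad, forces in N, time in s.
With the tool pointing down it reaches from about 0.2 to 0.875 m from the base axis. Payload 3.4 kg.
Tool frame: the origin (TCP) lies on the front face of the gripper's body, between the roots of the fingers; the fingertips stand 97 mm ahead of it and the grasp point (between the pads) lies 78 mm ahead of it; z points along the fingers, y is the line along which they close (so a half turn about z gives the same grasp; the last joint's range is limited). The gripper opens to 94 mm and grips with 3 to 60 N. Pads are 16 mm wide; open, the fingers measure 119 mm over their backs; the gripper's body (75 mm by 177 mm) begins 78 mm behind the grasp point.
Start: joints at [1.006, 0.276, 1.505, -0, 1.361, -0.121], TCP at [0.247, 0.519, 0.303] pointing down, gripper open.
Joint ranges: [-2.89, 2.89], [-0.75, 2.08], [0.22, 2.7], [-1.18, 4.32], [0.11, 2.71], [-2.7, 2.7]. Speed limits (rad/s): [2.57, 2.57, 3.14, 3.14, 3.14, 3.14].

## Interface

Orientations are given as a unit quaternion [w, x, y, z].
In Python, from station import env gives the robot as it stands. The module is installed in compiled form; this text tells all that it offers. Calls block until the motion is done:
- env.move_pose(position, orientation): joint-space move of the TCP to a pose.
- env.line_to(position, ori=None, max_speed=0.15, stop_force=None): straight line of the TCP; ori=None keeps the orientation; max_speed is the mean speed in m/s. With stop_force (N) it stops when the force on the tool has changed by that much, and returns True; else False.
- env.move_joints(angles): joint-space move.
- env.gripper_to(opening): finger opening in m; the grip force is fixed at half the most; returns when the fingers have stopped.
- env.hold(seconds).
- env.ik(position, orientation): joint angles nearest the present ones, or None.
- env.get_obs(): the state.
- env.read_camera(name): name is "side" or "top"; returns a dict with "img" (400x640x3 uint8, blue, green, red), "depth" (400x640 float32, m along the optical axis (not along the pixel's ray), 0 where there is no reading), "mtx" (3x3 intrinsics, pixels), "rvec" (rotation vector, rad) and "tvec" (3), from world to camera coordinates, as OpenCV has them. Camera axes: x right, y down, z forward; pixel columns grow to the right and rows downward; lengths in m; the calibration is good to about 2 mm. A picture is of the moment at which its call begins.
A pose or a line that the arm cannot do raises env.PlanningError and nothing moves.
- env.job_done(): hands the job in; it is judged then, once.
The state is a dict: "time_s": time; "joint_pos": joint angles; "joint_velocities": joint speeds; "effort": joint torques, N m; "position": TCP position; "eef_rot": TCP orientation; "wrist_force": force on the tool from outside, world axes, zero at the start; "torque": the same for the moment, N m; "finger_gap": finger opening in m; "gripper_force": force on a finger pad.
Only numpy, scipy, OpenCV 4.12 (cv2) and the standard library are available. Lean on these libraries where they do the work, as an engineer would, in place of code of your own. Each camera call takes 0.05 s, during which the arm holds its last target. There are 200 camera calls.

## Working session

There is one attempt and no reset: what is moved stays moved. The work goes in short steps, each a Python script; the robot and the scene stay as the last script left them, time stands still between calls to the robot, and variables do not carry over. Pictures are saved under pics/ and viewed, at most 10 in all, crops included, and the job is handed in when it is done.

```bash
mkdir -p pics
python3 - <<'E'
from station import env
import cv2,numpy as np,pickle
for n in("top","side"):
    c=env.read_camera(n); cv2.imwrite(f"pics/{n}0.png",c["img"]); pickle.dump(c,open(f"{n}0.pkl","wb"))
    R=cv2.Rodrigues(c["rvec"])[0]; print(n,-R.T@np.ravel(c["tvec"]),R[2],c["mtx"][0,0])
o=env.get_obs();print(o["eef_rot"],o["wrist_force"],o["time_s"])
E
```

```text
top [ 0.27044437 -0.01445748  1.30963034] [ 0.20341048  0.01430414 -0.97898905] 412.4543672429588
side [ 0.05503493 -1.17079887  0.98579218] [ 0.30891902  0.75366907 -0.580131  ] 488.1597756333365
[-2.65112126e-04  2.20093579e-01  9.75478442e-01 -7.45350739e-04] [ 0.20227773  0.62170804 -0.03294183] 0.1
```

View pics/top0.png

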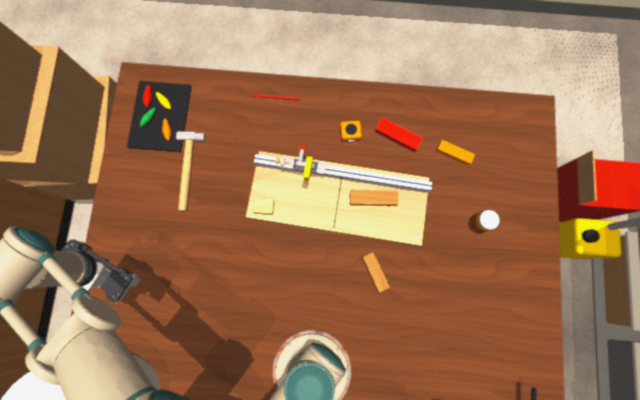

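View pics/side0.png

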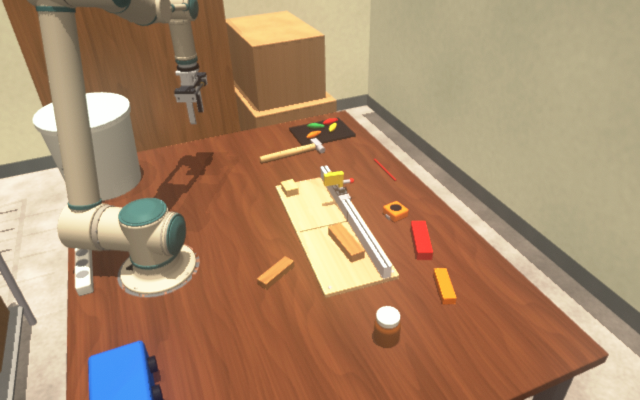

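The top view shows the board with corners near (258,153), (432,183), (422,243) and (247,217). The leaf is up near (308,168) with the ball at (301,150), and the batten is at (374,198). I'll enlarge both views.

```bash
cat > h.py <<'E'
import cv2,numpy as np,pickle
def ray(c,u,v):
    R=cv2.Rodrigues(c["rvec"])[0]; C=-R.T@np.ravel(c["tvec"])
    return C,R.T@np.linalg.solve(c["mtx"],[u,v,1.])
def onz(c,u,v,z):
    C,d=ray(c,u,v); return C+d*(z-C[2])/d[2]
def crop(c,x,y,w,h,k,name):
    cv2.imwrite(name,cv2.resize(c["img"][y:y+h,x:x+w],None,fx=k,fy=k,interpolation=cv2.INTER_CUBIC))
def cloud(c):
    R=cv2.Rodrigues(c["rvec"])[0]; v,u=np.mgrid[:400,:640]; D=c["depth"]
    P=np.stack([u,v,np.ones_like(u)],-1)@np.linalg.inv(c["mtx"]).T*D[...,None]
    return (P-np.ravel(c["tvec"]))@R
E
python3 - <<'E'
from h import *
t=pickle.load(open("top0.pkl","rb"));s=pickle.load(open("side0.pkl","rb"))
crop(t,240,145,200,102,4,"pics/t1.png");crop(s,270,155,130,140,4,"pics/s1.png")
P=cloud(t);
for u,v in[(374,198),(300,220),(308,168),(380,176),(263,206)]:print(u,v,P[v,u])
E
```

```text
374 198 [ 0.53252948 -0.15231687  0.04374941]
300 220 [0.44759899 0.0735218  0.0188897 ]
308 168 [0.5868031  0.05661512 0.13723743]
380 176 [ 0.59955898 -0.16464115  0.06421219]
263 206 [0.47826292 0.190707   0.04434501]
```

View pics/t1.png

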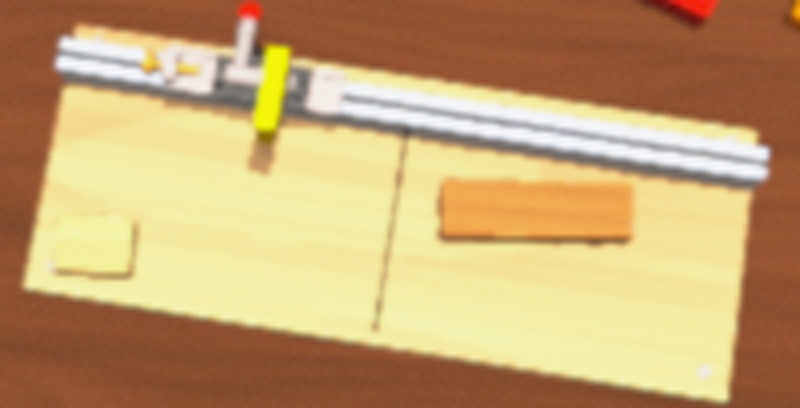

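View pics/s1.png

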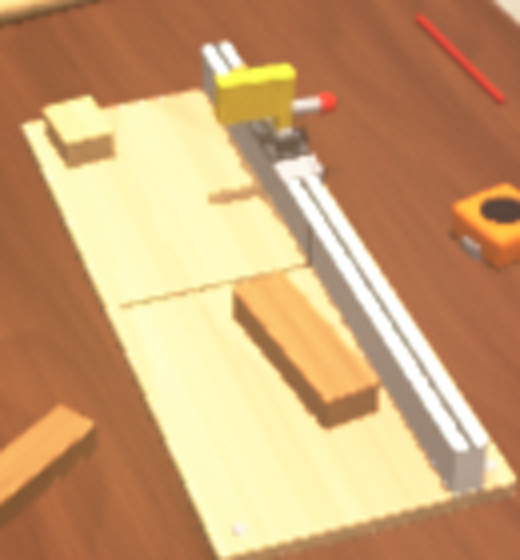

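The crops show the board's front corners at t1 (22,290) and (728,402), and the saw line running (405,130) to (376,330). The leaf top runs (277,48) to (266,132), the ball is at (250,10), and the batten corners are about (442,180), (632,183), (630,241) and (440,238). The set screw is on the left, so +y is to the left. I'll fit the poses next.

Run:
```python
from h import *
t=pickle.load(open("top0.pkl","rb"));s=pickle.load(open("side0.pkl","rb"))
T=lambda x,y,z:onz(t,240+(x+.5)/4-.5,145+(y+.5)/4-.5,z)
S=lambda x,y,z:onz(s,270+(x+.5)/4-.5,155+(y+.5)/4-.5,z)
FL,FR=T(22,290,.015),T(728,402,.015);SL,SR=S(24,127,.015),S(215,556,.015)
print("FL",FL,SL,"FR",FR,SR,np.linalg.norm(FL-FR))
e=FL-FR; th=np.arctan2(-e[0],e[1]); print("th",th, "side",np.arctan2(-(SL-SR)[0],(SL-SR)[1]))
print("line",T(405,130,.015),T(376,330,.015))
ct,st=np.cos(th),np.sin(th);R=np.array([[ct,-st],[st,ct]])
O=((FL+FR)/2)[:2]+R@[.12,0]; print("O",O)
L=lambda p:np.r_[R.T@(p[:2]-O),p[2]]
# cloud checks
P=cloud(t); Q=(P[...,:2]-O)@R; z=P[...,2]
m=(abs(z-.06)<.006)&(Q[...,0]>.02)&(Q[...,0]<.1)&(Q[...,1]>-.25)&(Q[...,1]<-.05)
q=Q[m]; print("fence z",np.median(z[m]),np.percentile(q[:,0],[2,98]),"slope",np.polyfit(q[:,1],q[:,0],1))
m=(abs(Q[...,0])<.09)&(abs(Q[...,1])<.25)&(abs(z-.015)<.008);print("bed z",np.median(z[m]))
hs=cv2.cvtColor(t["img"],cv2.COLOR_BGR2HSV)
m=(abs(z-.045)<.01)&(hs[...,0]<20)&(hs[...,1]>120)&(abs(Q[...,0])<.1)&(abs(Q[...,1])<.26)&(Q[...,1]<.05)
r=cv2.minAreaRect(Q[m].astype(np.float32)*1000);print("batten",r,np.median(z[m]))
for n in[(442,180),(632,183),(630,241),(440,238)]:print(" b",L(T(*n,.045)))
print("batten side corners",L(S(238,290,.045)),L(S(327,424,.045)),L(S(378,380,.045)))
print("leaf",L(T(277,48,.137)),L(T(266,132,.145)),"ball",L(T(250,10,.067)))
print("ball side",L(S(329,101,.067)))
m=(hs[...,0]>22)&(hs[...,0]<35)&(hs[...,1]>200)&(z>.09)
print("yellow",np.percentile(np.c_[Q[m],z[m]],[5,50,95],axis=0))
print("lugs lower/end", L(T(338,95,.083)),L(T(195,70,.07)))
hS=cv2.cvtColor(s["img"],cv2.COLOR_BGR2HSV);P=cloud(s);Q=(P[...,:2]-O)@R;z=P[...,2]
m=(hS[...,0]>22)&(hS[...,0]<35)&(hS[...,1]>180)&(z>.09)&(z<.2)
print("yellowS",np.percentile(np.c_[Q[m],z[m]],[5,50,95],axis=0))
```

```text
FL [0.44281843 0.24781694 0.015     ] [0.44225373 0.23968115 0.015     ] FR [ 0.40091494 -0.31264855  0.015     ] [ 0.39671676 -0.30949863  0.015     ] 0.5620297778458485
th -0.07462666812445137 side -0.08272889209487945
line [ 0.59825596 -0.04466623  0.015     ] [ 0.43440361 -0.03399709  0.015     ]
O [ 0.54153269 -0.0413627 ]
fence z 0.060620774067503325 [0.05075277 0.07562578] slope [0.00324897 0.06334095]
bed z 0.015733423554681072
batten ((2.9239234924316406, -112.18724060058594), (45.91507339477539, 147.54469299316406), 8.819640159606934) 0.0456418637562746
 b [ 0.01379255 -0.03361928  0.045     ]
 b [ 0.03488343 -0.18121576  0.045     ]
 b [-0.01127711 -0.18527048  0.045     ]
 b [-0.0322174  -0.03874991  0.045     ]
batten side corners [-0.02800569 -0.04794146  0.045     ] [-0.01830558 -0.2121731   0.045     ] [ 0.03336789 -0.18103563  0.045     ]
leaf [0.07266748 0.10428293 0.137     ] [0.00636271 0.1010655  0.145     ] ball [0.12064548 0.13623528 0.067     ]
ball side [0.12149414 0.14445897 0.067     ]
yellow [[-0.27233979  0.00661869  0.1320458 ]
 [ 0.03481471  0.10168784  0.13837011]
 [ 0.07108674  0.10924724  1.30963034]]
lugs lower/end [0.05882918 0.05626122 0.083     ] [0.06468744 0.1700597  0.07      ]
yellowS [[0.01044288 0.09157269 0.1300273 ]
 [0.03360049 0.09547559 0.1336437 ]
 [0.06001166 0.10111695 0.13810629]]
```

```bash
cat >> h.py <<'E'
from station import env
from scipy.spatial.transform import Rotation as Ro
TH=-.078; R2=np.array([[np.cos(TH),-np.sin(TH)],[np.sin(TH),np.cos(TH)]]); O=np.array([.5405,-.0425])
def quat(yaw=0.):
    a=TH+yaw; y=np.array([np.cos(a),np.sin(a),0]); z=np.array([0,0,-1.])
    q=Ro.from_matrix(np.c_[np.cross(y,z),y,z]).as_quat(); return np.r_[q[3],q[:3]]
def W(x,y,z): return np.r_[O+R2@[x,y],z+.097]      # fingertip, board frame -> TCP
def line(x,y,z,v=.1,f=None): return env.line_to(W(x,y,z),max_speed=v,stop_force=f)
def st(m=""):
    o=env.get_obs(); p=np.array(o["position"]); f=np.array(o["wrist_force"])
    l=np.r_[R2.T@(p[:2]-O),p[2]-.097]; F=np.r_[R2.T@f[:2],f[2]]
    print(m,"t%.1f"%o["time_s"],"tip",l.round(4),"F",F.round(2)); return l,F
E
python3 - <<'E'
from h import *
HX,HY,w=.0625,.102,.0125
env.gripper_to(0.0)
env.move_pose(W(.125,HY,.17),quat()); st()
line(.110,HY,.118)
st("start")
for a in [1.75,1.4,1.0,.6,.3]:
    r=.045
    x=HX-r*np.cos(a)+.006*np.sin(a)+w; z=.076+r*np.sin(a)+.006*np.cos(a)
    line(x,HY,z,.08); st(a)
print(line(.0175+w,HY,.076,.03,10)); st("press")
c=env.read_camera("side");crop(c,270,120,160,150,4,"pics/s2.png");pickle.dump(c,open("s2.pkl","wb"))
E
```

```text
t3.8 tip [0.1247 0.1032 0.1702] F [0.11 0.5  0.49]
start t4.5 tip [0.1104 0.1022 0.1185] F [-0.05 -0.43  1.29]
1.75 t4.9 tip [0.0891 0.102  0.1199] F [0.21 0.17 0.47]
1.4 t5.2 tip [0.0731 0.102  0.1217] F [0.77 0.59 0.62]
1.0 t5.6 tip [0.0554 0.1019 0.1172] F [ 1.18 -0.54  1.07]
0.6 t6.0 tip [0.0408 0.102  0.106 ] F [ 1.58 -0.07  0.06]
0.3 t6.3 tip [0.0336 0.102  0.0949] F [2.07 0.13 0.75]
True
press t6.8 tip [0.0295 0.102  0.0824] F [-0.06 -0.19  4.81]
```

View pics/s2.png

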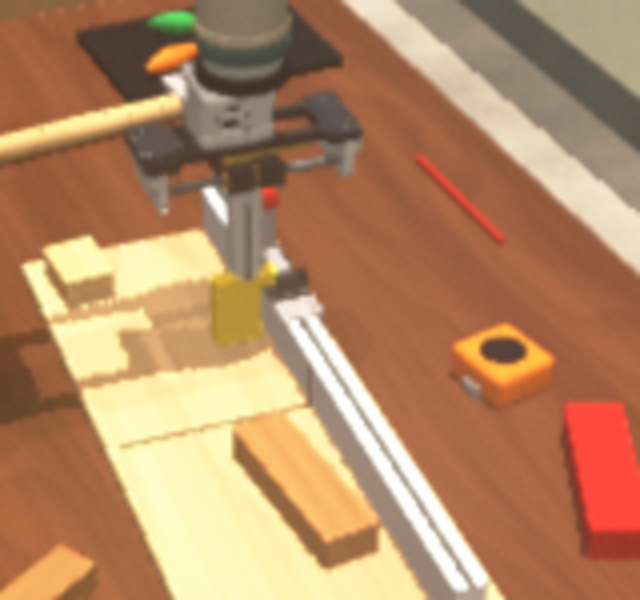

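The leaf hangs down in front of the fence and the post is upright. I'll press once more to be sure, then push the batten onto the fence.

Run:
```python
from h import *
print(line(.03,.102,.074,.02,14)); st("press")
line(.0,.102,.16,.2)
env.move_pose(W(-.065,-.095,.06),quat()); line(-.065,-.095,.024,.1); st("at")
print(line(.012,-.095,.024,.04,5)); l,F=st("fence?")
env.hold(.3); st()
c=env.read_camera("top");pickle.dump(c,open("t3.pkl","wb"));crop(c,240,145,200,102,4,"pics/t3.png")
```

```text
True
press t7.1 tip [0.0295 0.1021 0.0824] F [-0.57 -0.23  5.33]
at t9.1 tip [-0.0644 -0.0944  0.0242] F [-0.2   0.29  0.11]
True
fence? t10.4 tip [-0.007  -0.095   0.0233] F [ 0.5   0.   -0.13]
 t10.7 tip [-0.0084 -0.0947  0.0229] F [ 0.42 -0.01  0.7 ]
```

View pics/t3.png

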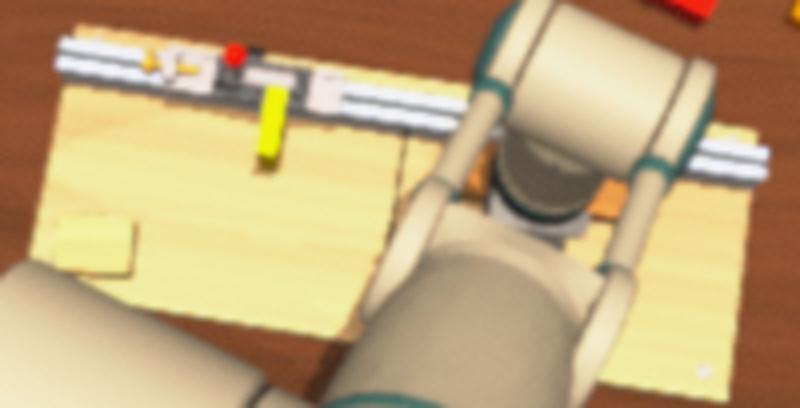

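The leaf is still down (t3 (270,125)) and the finger stopped where a batten flush on the fence should put it (expected x -7.5 mm). The press backs off after the stop, so I'll measure the arm's stiffness here before seating.

Run:
```python
from h import *
for x in(-.0075,-.006,-.0045):
    line(x,-.095,.024,.02); st(x); env.hold(.15); st()
line(-.03,-.095,.024,.1)
c=env.read_camera("side");pickle.dump(c,open("s4.pkl","wb"));crop(c,270,155,130,140,4,"pics/s4.png")
```

```text
-0.0075 t11.0 tip [-0.0073 -0.0951  0.0241] F [-0.92  0.37 -0.31]
 t11.2 tip [-0.0075 -0.095   0.024 ] F [0.34 0.19 0.19]
-0.006 t11.4 tip [-0.0065 -0.0949  0.0239] F [-1.14 -0.1   1.55]
 t11.6 tip [-0.0065 -0.0949  0.0239] F [-2.15  0.32  1.35]
-0.0045 t11.8 tip [-0.0062 -0.0949  0.0239] F [-6.22 -0.34  4.05]
 t12.0 tip [-0.0062 -0.0949  0.0239] F [-5.79 -0.94  4.09]
```

View pics/s4.png

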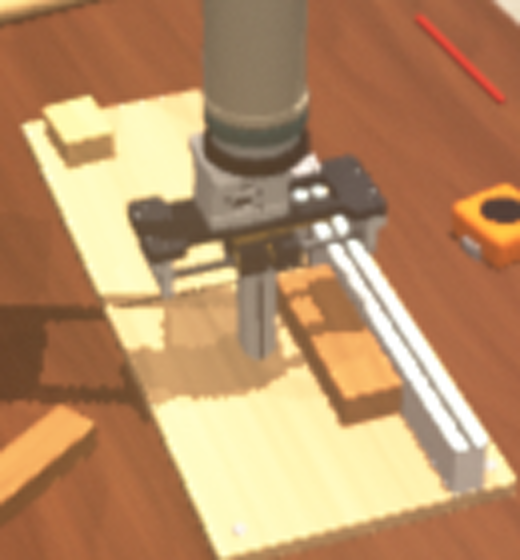

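The batten is flush and the stiffness is about 3 N/mm. Now I'll slide it toward the leaf.

Run:
```python
from h import *
line(-.05,-.15,.024,.2)
line(-.05,-.222,.024,.2); line(.026,-.222,.024,.15)
line(.026,-.205,.024,.08); st("pre")
print(line(.026,-.085,.024,.06,6)); st("slid")
line(.026,-.092,.024,.1);
line(.026,-.092,.06,.2); line(-.04,-.02,.06,.25); line(-.04,-.02,.024,.2)
c=env.read_camera("top");pickle.dump(c,open("t5.pkl","wb"))
line(-.012,-.02,.024,.1)
for x in(-.0065,-.0045):
    line(x,-.02,.024,.02); st(x)
line(-.03,-.02,.024,.15)
c=env.read_camera("side");pickle.dump(c,open("s5.pkl","wb"));crop(c,270,155,130,140,4,"pics/s5.png")
```

```text
pre t14.4 tip [ 0.0255 -0.2043  0.0242] F [ 0.01 -0.25 -0.21]
False
slid t16.6 tip [ 0.026  -0.0851  0.024 ] F [ 0.57 -0.11  0.38]
-0.0065 t18.9 tip [-0.0066 -0.02    0.024 ] F [-0.17  0.05 -1.25]
-0.0045 t19.2 tip [-0.0062 -0.0199  0.0238] F [-5.72 -0.96  5.06]
```

View pics/s5.png

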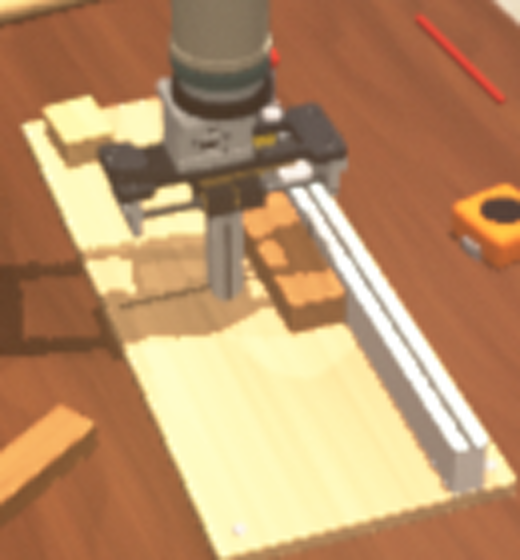

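Run:
```python
from h import *
line(-.05,-.02,.024,.2); line(-.05,-.112,.024,.25); line(.026,-.112,.024,.2); line(.026,-.09,.024,.1); st("pre")
print(line(.026,-.02,.024,.015,7)); l,F=st("trip")
y=l[1]-.001
for i in range(60):
    y+=.0007; line(.026,y,.024,.01); l,F=st("%.4f"%y)
    if F[1]<-8.5:
        env.hold(.15); l,F=st("settled")
        if F[1]<-9.2: break
for i in range(5): env.hold(.2); st("hold")
```

```text
pre t21.2 tip [ 0.0251 -0.0892  0.0242] F [ 0.33  0.12 -0.13]
True
trip t23.9 tip [ 0.0259 -0.0498  0.0238] F [ 0.08 -0.47  0.86]
-0.0501 t24.1 tip [ 0.026  -0.0498  0.024 ] F [ 0.28 -0.44  0.02]
-0.0494 t24.4 tip [ 0.0259 -0.0497  0.0239] F [-0.09 -2.7   0.18]
-0.0487 t24.6 tip [ 0.026  -0.0495  0.024 ] F [-0.2  -5.35 -0.07]
-0.0480 t24.9 tip [ 0.026  -0.0493  0.024 ] F [-0.94 -6.71 -0.75]
-0.0473 t25.1 tip [ 0.026  -0.0492  0.024 ] F [-1.   -9.84 -0.32]
settled t25.3 tip [ 0.026  -0.0492  0.024 ] F [-0.86 -9.97 -1.39]
hold t25.5 tip [ 0.026  -0.0492  0.024 ] F [-0.61 -8.75  0.08]
hold t25.7 tip [ 0.026  -0.0492  0.024 ] F [-0.11 -8.97 -0.48]
hold t25.9 tip [ 0.026  -0.0492  0.024 ] F [-1.26 -8.62  0.09]
hold t26.1 tip [ 0.026  -0.0492  0.024 ] F [-0.51 -9.51 -1.71]
hold t26.3 tip [ 0.026  -0.0492  0.024 ] F [-0.78 -8.32 -0.97]
```

It's seated: no movement as the force rose past the 3–4 N slide force. I'll firm up slightly, hold, release and look.

Run:
```python
from h import *
line(.026,-.0469,.024,.01); st()
for i in range(4): env.hold(.25); st("hold")
line(.026,-.054,.024,.03); st("off")
line(.026,-.1,.06,.2); line(-.02,-.2,.16,.3)
env.move_pose(W(-.1,-.3,.2),quat())
for n in("top","side"):
    c=env.read_camera(n);pickle.dump(c,open(n+"6.pkl","wb"))
    if n=="top": crop(c,245,145,100,75,8,"pics/t6.png"); T=c
    else: crop(c,300,150,90,80,7,"pics/s6.png")
P=cloud(T);Q=(P[...,:2]-O)@R2;z=P[...,2];hs=cv2.cvtColor(T["img"],cv2.COLOR_BGR2HSV)
m=(abs(z-.045)<.01)&(hs[...,0]<20)&(hs[...,1]>120)&(abs(Q[...,0]-.02)<.06)&(abs(Q[...,1])<.15)
print(cv2.minAreaRect(Q[m].astype(np.float32)*1000))
m=(hs[...,0]>22)&(hs[...,0]<35)&(hs[...,1]>200)&(z>.07)&(z<.1)
print("leaf",np.percentile(np.c_[Q[m],z[m]],[5,50,95],axis=0))
m=((hs[...,0]<8)|(hs[...,0]>172))&(hs[...,1]>180)&(z>.1)&(z<.15)
print("ball",np.median(np.c_[Q[m],z[m]],axis=0))
```

```text
t26.5 tip [ 0.026  -0.0491  0.024 ] F [ -1.19 -10.18  -1.22]
hold t26.8 tip [ 0.026  -0.0491  0.024 ] F [-0.55 -9.31 -0.72]
hold t27.0 tip [ 0.026  -0.0491  0.024 ] F [-0.44 -9.61 -0.37]
hold t27.3 tip [ 0.026  -0.0492  0.024 ] F [-0.86 -9.34  0.42]
hold t27.5 tip [ 0.026  -0.0491  0.024 ] F [-0.65 -9.01 -0.48]
off t27.9 tip [ 0.0259 -0.0536  0.0239] F [ 0.35  0.16 -0.46]
((29.472497940063477, 32.47096252441406), (149.8576202392578, 44.91080093383789), 89.93304443359375)
leaf [[0.00605497 0.10764012 0.07779894]
 [0.02917237 0.11471542 0.0825216 ]
 [0.0534394  0.12168076 0.08610523]]
ball [0.06346036 0.14730017 0.13457443]
```

View pics/t6.png

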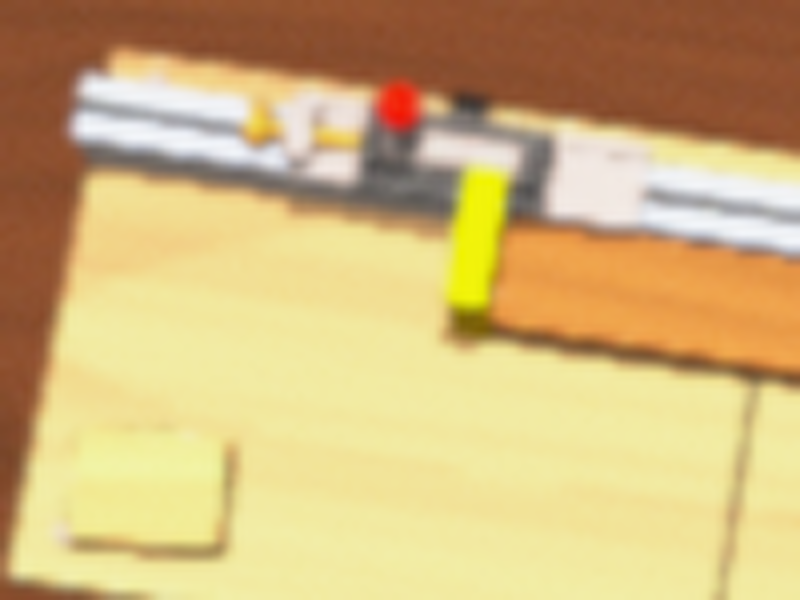

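The batten lies flush (0.07° off) with its end on the leaf at t6 (495,250), and the head is on the screw at (340,135). Now I'll raise the leaf by its post.

Run:
```python
from h import *
HX,Y,w=.0625,.145,.0125
env.move_pose(W(0,Y,.17),quat()); line(.022,Y,.15,.2); line(.022,Y,.112,.1); st("at")
r=.035
for a in [0,.35,.7,1.0,1.25]:
    x=HX+r*np.sin(a)-.006*np.cos(a)-w; z=.076+r*np.cos(a)+.006*np.sin(a)
    line(x,Y,z,.06); st(a)
line(x,Y,.13,.2); line(HX+.046,Y,.12,.2)
print(line(HX+.046,Y,.068,.04,12)); st("press")
print(line(HX+.046,Y,.066,.03,14)); st("press2")
line(HX+.046,Y,.16,.2); line(-.02,-.1,.2,.3)
env.move_pose(W(-.1,-.3,.2),quat())
for n in("top","side"):
    c=env.read_camera(n);pickle.dump(c,open(n+"7.pkl","wb"))
    if n=="top": T=c
    else: crop(c,270,150,140,145,4,"pics/s7.png")
P=cloud(T);Q=(P[...,:2]-O)@R2;z=P[...,2];hs=cv2.cvtColor(T["img"],cv2.COLOR_BGR2HSV)
m=(abs(z-.045)<.01)&(hs[...,0]<20)&(hs[...,1]>120)&(abs(Q[...,0]-.02)<.06)&(abs(Q[...,1])<.15)
print(cv2.minAreaRect(Q[m].astype(np.float32)*1000))
m=(hs[...,0]>22)&(hs[...,0]<35)&(hs[...,1]>200)&(z>.07)&(z<.17)
print("leaf",np.percentile(np.c_[Q[m],z[m]],[5,50,95],axis=0)); st()
```

```text
at t32.2 tip [0.022  0.145  0.1124] F [-0.23  1.05  1.07]
0 t32.7 tip [0.0444 0.145  0.1109] F [-0.64 -0.01  1.38]
0.35 t33.1 tip [0.0561 0.1451 0.1106] F [-2.07  0.42  1.04]
0.7 t33.4 tip [0.068  0.145  0.1065] F [-2.7   0.5   1.13]
1.0 t33.8 tip [0.077  0.1451 0.1004] F [-0.86  1.02  2.36]
1.25 t34.1 tip [0.0829 0.145  0.0939] F [-1.25 -0.73  4.62]
True
press t35.8 tip [0.1111 0.1451 0.0756] F [-0.74 -0.07  6.77]
True
press2 t36.0 tip [0.1108 0.1451 0.0755] F [-1.33 -0.56  7.14]
((29.519989013671875, 32.81761169433594), (148.53359985351562, 46.23101043701172), 89.93209838867188)
leaf [[0.01518887 0.10771353 0.12717036]
 [0.0421746  0.11465233 0.14005386]
 [0.07769149 0.12168767 0.14763127]]
 t38.6 tip [-0.0991 -0.2984  0.1999] F [0.61 0.68 0.1 ]
```

View pics/s7.png

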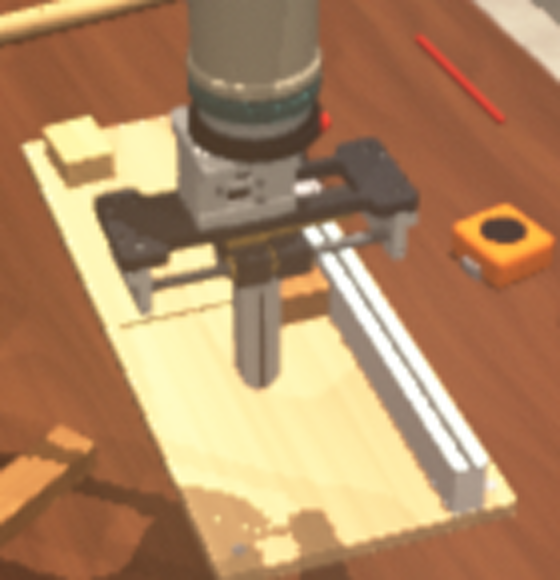

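The gripper hides the stop in this picture. The depth data show the leaf back up (top at 0.14 m), and the press hit its end stop at the expected 1.75 rad height. The batten is unmoved and flat, with the arm clear.

```bash
python3 -c "
from station import env
print(env.job_done())"
```

```text
the job is handed in; nothing more can be done
None
```

The job is handed in at about 39 s on the robot's clock: the batten was pressed on the seated stop at 9–10 N for about 2 s, then the leaf flipped fully up, and the last camera check showed the batten still where it was gauged, flat on the fence, with the arm clear.

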